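# Fit the notched supply tube on the leaning inlet of the eyelet feeder

## Task

Push the wide aluminium tube, notched end first, onto the leaning spigot of the eyelet feeder until it is fully home: the two cross pins of the spigot must drop into the tube's two notches, so feel for them with a twist rather than forcing the tube. Let go of it there, and leave the slim tube standing where it is.

Things in the scene. Friction and masses are not known exactly. Their poses are not given: they have to be found in the camera images.
- supply_tube: wide plain aluminium tube, loose, standing upright on the bench; 120 mm long, outside diameter 41 mm, bore 33 mm, 0.15 kg. Origin: centre of its foot end; z runs up along the tube. Its foot has two notches facing each other, on its +y and -y sides, 18 mm deep (along the tube) and about 13 mm wide. Its upper end is plain. A half turn about z leaves it the same.
- slim_tube: slim aluminium tube, loose, standing upright on the bench; 120 mm long, outside diameter 28 mm, bore 20 mm; origin at the centre of its foot, z up. It does not fit and is to be left alone.
- feeder: eyelet feeder fixed on the bench: grey foot plate 165 x 95 x 12 mm with a stem that leans 29 degrees from vertical to its -x side (roughly towards the robot) and carries the inlet; a short spout at the back. Origin under the plate near its middle, z up.
- inlet: flat steel flange on top of the feeder's leaning stem, 54 mm in diameter, about 90 mm above the bench; the tube's foot must come to rest on it. Origin: centre of the flange's face; z points out along the spigot's axis, 29 degrees from vertical; y is level.
- spigot_tip (a point): tip of the spigot that the tube goes over: a steel pin 30 mm in diameter standing 46 mm out of the flange, with a 9 mm long tapered nose (20 mm across at the tip). Point: on the axis, at the tip; axes as inlet.
- pin_line (a point): the spigot's two cross pins, one each side: 8 mm square, reaching 22 mm from the axis, centres 8 mm above the flange (a tube whose notches miss them stops 12 mm short). They point along +y and -y of the inlet to within 35 degrees, as the spigot swivels stiffly: see or feel the exact angle, this pose does not tell it. Notches clear the pins by 6 degrees either way.

How it is judged (in metres and radians):
At the end, for the whole second after the job is handed in: The wide tube sits on the spigot with its notched foot within 4 mm of the inlet's flange (so the pins are in the notches), within 6 mm of the flange's centre and in line with the spigot to 7 degrees, at rest and released (z of supply_tube in the frame of inlet between -0.004 and 0.004 m and distance between supply_tube and inlet below 0.006 m and angle between the z axis of supply_tube and the z axis of inlet, either way round below 0.12 rad and linear speed of supply_tube below 0.02 m/s); the robot touches nothing.
It fails at once if the slim tube is moved by more than 25 mm or knocked over (distance of slim_tube from where it was at the start of the episode above 0.025 m or angle between slim_tube's own z axis and vertical above 0.3 rad).
It fails at once if the wide tube is forced against the feeder with more than 70 N (contact force between supply_tube and feeder above 70 N).
It also fails if it takes over 64 s, if anything falls off the work surface, if the arm or the gripper's body presses on something with over 40 N, if the wrist force passes 120 N, or if a joint passes its speed limit or range.

## Robot

A 6-joint arm with a two-finger parallel gripper is mounted at the origin on a cart in front of the work surface, level with it; the furniture and walls round the work are solid. World frame = base frame: x ahead of the robot, y to its left, z up, the work surface at z = 0. Lengths are in mm, angles in rad, forces in N, time in s.
With the tool pointing down it reaches from about 350 to 975 mm from the base axis. Payload 7.1 kg.
Tool frame: the origin (TCP) lies at the very end of the fingers, on their centre line; the grasp point (between the pads) lies 19 mm behind it (ctrl.tcp_to_grasp is the distance from the TCP to the grasp point, in mm); z points along the fingers, x is the direction in which the jaws open and shut, and the axes are right-handed (so a half turn about z gives the same grasp; the last joint's range is limited). The gripper opens to 88 mm and grips with 3 to 60 N. Pads are 20 mm wide; open, the fingers measure 115 mm over their backs; the gripper's body (75 mm by 178 mm) begins 61 mm behind the grasp point.
Start: joints at [1.17, 0.423, 1.63, -0, 1.089, -0.019], TCP at [232.837, 579.993, 222.675] pointing down, gripper open.
Joint ranges: [-3, 3], [-0.9, 2.11], [0.09, 2.58], [-1.31, 4.45], [0.11, 2.69], [-2.54, 2.54]. Speed limits (rad/s): [2.39, 2.39, 3.01, 3.14, 3.14, 3.14].

## Interface

Orientations are given as a rotation vector (axis times angle).
In Python, from workcell import get_obs, viewer, ctrl, masks_of gives the robot as it stands. The module is installed in compiled form; this text tells all that it offers.
- The arm moves only by the shell command python3 -m inch 'ROWS'. ROWS is JSON, a list of rows, each an object of numbers: "tx", "ty", "tz": the shift along the tool's x, y, z in cm; "ax", "ay", "az": the turn, a rotation vector about the tool's x, y, z in degrees; "jaw": the opening, from 0 (shut) to 1 (fully open). In form: [{"tx": .., "ty": .., "tz": .., "ax": .., "ay": .., "az": .., "jaw": ..}, ...]. A call has 1 to 12 rows; each row shifts and turns the commanded pose from where the row before left it, along the tool's axes as they then stand; what a row does not reach is not made up. A row lasts 1/8 s, in which the tool goes at most 62.5 mm and 10.7 degrees, less where a joint would pass 70% of its speed; a pose out of reach is approached as far as the arm can. A call is refused whole if a number of a shift passes 6.25 or a number of a turn 10.7, either way. A call with a gripper value outside its range is refused whole. The fingers move at their own pace and stop on an object; the grip force is fixed at half the most. Time passes only in rows, so rows that do not move let the fingers close. It gives the time, the measured TCP pose, the force and the opening at its end, in the units of the state.
- get_obs(): the state, without advancing time (a new reading comes with each control period).
- viewer.get_image(name): name is "side" or "top" or "wrist"; returns (picture, depth): 400x640x3 uint8, red, green, blue; 400x640 float32, mm along the optical axis (not along the pixel's ray), 0 where there is no reading.
- viewer.get_calibration(name): a dict with "fx", "fy", "cx", "cy" (pixels), "rvec" (rotation vector, rad) and "tvec" (3), from world to camera coordinates, as OpenCV has them. Camera axes: x right, y down, z forward; pixel columns grow to the right and rows downward; lengths in mm; the calibration is good to about 2 mm. A picture is of the moment at which its call begins: read the wrist's pose just before it. get_calibration takes no time and is no camera call; for the wrist camera it gives the pose at the moment of the call.
- ctrl.close_job(): hands the job in, once; it reports no verdict.
Trained networks look in the newest picture that a camera, given by its name, has taken for a name from the list of things; names that differ only in an ending like _2 or _b are one class to them, and where a whole thing is asked for, a point or a joint stands for the part that bears it (a point fixed in the world has none). Each returns a list of dicts, best first, with "score" (0 to 1); they miss things now and then, are a little off and sometimes report something else, mostly with a low value. They report only what shows in the picture. A call takes as long as a camera call.
- masks_of(camera, thing): "pixels" (400x640 bool, what is visible of it) and "location" ([column, row] in pixels, amid what is visible of it).
The state is a dict: "t": time; "qpos": joint angles; "qvel": joint speeds; "joint_torque": joint torques, N m; "ee_pos": TCP position; "orientation": TCP orientation; "ft_force": force on the tool from outside, world axes, zero at the start; "moment": the same for the moment, N m; "width": finger opening in mm.
Only numpy, scipy, OpenCV 4.12 (cv2) and the standard library are available. Lean on these libraries where they do the work, as an engineer would, in place of code of your own. Each camera call takes 0.05 s, during which the arm holds its last target. There are 200 camera calls.

## Working session

There is one attempt and no reset: what is moved stays moved. The work goes in short steps, Python scripts to look and compute and a shell command to move; the robot and the scene stay as the last step left them, time stands still between calls to the robot, and variables do not carry over. Pictures are saved under pics/ and viewed, about 8 in all and at most 12, crops included, and the job is handed in when it is done.

```bash
mkdir -p pics
cat > h.py <<'E'
import numpy as np, cv2
from scipy.spatial.transform import Rotation as R
from workcell import get_obs, viewer, ctrl, masks_of
def cal(n):
    c=viewer.get_calibration(n); return c,R.from_rotvec(np.ravel(c['rvec'])).as_matrix(),np.ravel(c['tvec'])
def cloud(d,c,Rm,t,m=None):
    m=(d>0) if m is None else (m&(d>0))
    v,u=np.nonzero(m); z=d[v,u]
    p=np.stack([(u-c['cx'])/c['fx']*z,(v-c['cy'])/c['fy']*z,z],1)
    return (p-t)@Rm
def proj(p,c,Rm,t):
    q=Rm@np.asarray(p,float)+t; return [c['fx']*q[0]/q[2]+c['cx'],c['fy']*q[1]/q[2]+c['cy']]
E
python3 - <<'E'
from h import *
ims=[]
for n in ['side','top']:
    c,Rm,t=cal(n); im,d=viewer.get_image(n); np.savez('/tmp/'+n,im=im,d=d)
    ims.append(im); print(n,'cam at',-Rm.T@t)
    for th in ['supply_tube','slim_tube','feeder','inlet','spigot_tip','pin_line']:
        for r in masks_of(n,th)[:2]:
            P=cloud(d,c,Rm,t,r['pixels'])
            if len(P): print(th,round(r['score'],2),np.round(r['location']),len(P),'med',np.median(P,0).round(),'lo',np.percentile(P,3,0).round(),'hi',np.percentile(P,97,0).round())
cv2.imwrite('pics/a.png',cv2.resize(np.vstack(ims),None,fx=.75,fy=.75)[:,:,::-1])
o=get_obs();print(o['t'],o['ee_pos'],o['orientation'],o['width'])
E
```

```text
side cam at [  535.60223968 -1083.54696789   510.37725979]
supply_tube 0.75 [276. 268.] 1312 med [ 494. -295.   73.] lo [ 475. -300.   11.] hi [ 512. -263.  119.]
slim_tube 0.97 [287. 224.] 598 med [ 513. -112.   73.] lo [ 498. -117.    6.] hi [524. -93. 119.]
feeder 0.68 [352. 205.] 1998 med [672. 101.  24.] lo [614.  58.   3.] hi [758. 154. 119.]
inlet 0.85 [345. 187.] 824 med [656. 106.  71.] lo [622.  95.   8.] hi [697. 252. 127.]
spigot_tip 0.62 [345. 189.] 756 med [655. 105.  74.] lo [622.  95.  17.] hi [692. 128. 128.]
pin_line 0.93 [348. 190.] 763 med [656. 105.  72.] lo [624.  95.  16.] hi [693. 127. 126.]
top cam at [ 375.8656265   -78.018065   1232.47906086]
supply_tube 0.88 [409. 237.] 366 med [ 492. -278.   76.] lo [ 472. -295.   -3.] hi [ 510. -258.  122.]
supply_tube 0.61 [252. 170.] 472 med [648. 118.  96.] lo [618.  98.  24.] hi [687. 144. 132.]
slim_tube 0.7 [336. 229.] 135 med [ 511. -100.   97.] lo [ 496. -112.    3.] hi [521. -88. 121.]
feeder 0.55 [258. 171.] 2194 med [674. 109.  12.] lo [606.  62.   1.] hi [759. 168. 128.]
feeder 0.23 [336. 227.] 142 med [ 510. -100.   92.] lo [ 496. -112.    0.] hi [521. -88. 121.]
inlet 0.87 [251. 175.] 506 med [650. 118.  95.] lo [618.  98.  19.] hi [695. 145. 132.]
spigot_tip 0.74 [251. 170.] 494 med [650. 117.  95.] lo [619.  98.  21.] hi [694. 145. 132.]
pin_line 0.84 [248. 172.] 551 med [651. 118.  94.] lo [618.  97.   9.] hi [698. 149. 132.]
0.7 [232.83348449 580.01757248 222.71256881] [-2.60252897e+00 -1.75958355e+00 -1.01438613e-04] 88.00439319899972
```

View pics/a.png

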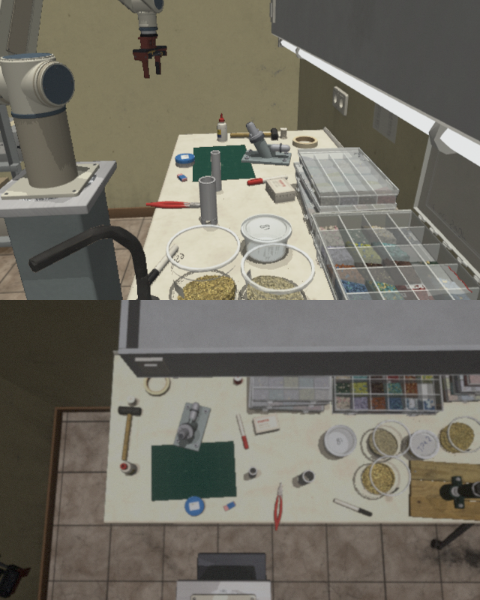

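The side view shows the wide tube at about (276,268) and the slim one at (287,224), with the feeder at (352,205). A cabinet hangs above the back of the bench. Next I get the feeder axis, the cabinet clearance and the notch angle.

Run:
```python
from h import *
S={}
for n in ['side','top']:
    c,Rm,t=cal(n); f=np.load('/tmp/'+n+'.npz'); S[n]=(f['im'],f['d'],c,Rm,t)
    P=cloud(f['d'],c,Rm,t)
    m=(P[:,2]>180)&(P[:,0]>350)&(abs(P[:,1])<400)
    Q=P[m]
    if len(Q): print(n,'overhead x lo',np.percentile(Q,1,0).round(),np.percentile(Q,99,0).round())
    for z in range(180,800,60):
        q=Q[(Q[:,2]>=z)&(Q[:,2]<z+60)]
        if len(q)>20: print(z,len(q),'xmin',np.percentile(q[:,0],2).round(),'y',np.percentile(q[:,1],[2,98]).round())
    b=(P[:,0]>585)&(P[:,0]<780)&(P[:,1]>40)&(P[:,1]<190)
    pl=P[b&(P[:,2]>8)&(P[:,2]<17)]; print('plate',n,len(pl),cv2.minAreaRect(pl[:,:2].astype(np.float32)))
    st=P[b&(P[:,2]>30)&(P[:,2]<140)]
    for z in range(30,140,12):
        q=st[(st[:,2]>=z)&(st[:,2]<z+12)]
        if len(q): print('stem',z,len(q),q.min(0).round(),q.max(0).round())
im=S['side'][0]
a=cv2.resize(im[215:312,246:306],None,fx=6,fy=6,interpolation=cv2.INTER_CUBIC)
b=cv2.resize(im[150:230,310:400],None,fx=5,fy=5,interpolation=cv2.INTER_CUBIC)
H=max(a.shape[0],b.shape[0]);p=lambda x:np.pad(x,((0,H-x.shape[0]),(0,0),(0,0)))
cv2.imwrite('pics/b.png',np.hstack([p(a)[:600],p(b)[:600]])[:,:800,::-1])
```

```text
side overhead x lo [ 698. -397.  181.] [982. 355. 518.]
180 4076 xmin 961.0 y [-393.  356.]
360 613 xmin 713.0 y [-394.  100.]
420 2076 xmin 700.0 y [-396.  143.]
480 1511 xmin 694.0 y [-395.  117.]
plate side 739 ((685.164794921875, 111.58428955078125), (98.60292053222656, 164.69541931152344), 75.5899887084961)
stem 30 142 [650.  84.  30.] [762. 114.  42.]
stem 42 218 [643.  81.  42.] [762. 122.  54.]
stem 54 158 [629.  83.  54.] [759. 119.  66.]
stem 66 88 [622.  90.  66.] [679. 124.  78.]
stem 78 100 [624.  93.  78.] [676. 129.  90.]
stem 90 109 [622.  97.  90.] [674. 143. 102.]
stem 102 63 [617. 111. 102.] [657. 137. 114.]
stem 114 62 [615. 111. 114.] [648. 132. 126.]
stem 126 34 [617. 116. 126.] [641. 140. 133.]
top overhead x lo [ 698. -394.  233.] [981. 376. 551.]
180 442 xmin 978.0 y [319. 399.]
240 675 xmin 978.0 y [295. 398.]
300 367 xmin 978.0 y [285. 398.]
360 197 xmin 705.0 y [-389.  182.]
420 24940 xmin 705.0 y [-388.  167.]
480 6638 xmin 694.0 y [-387.  175.]
540 4452 xmin 705.0 y [-387.  188.]
plate top 1129 ((676.4606323242188, 117.62582397460938), (95.6075210571289, 181.1200714111328), 75.41925811767578)
stem 30 20 [662.  91.  31.] [727. 123.  41.]
stem 42 130 [663.  87.  42.] [760. 127.  54.]
stem 54 166 [661.  89.  54.] [758. 121.  64.]
stem 66 15 [621.  97.  71.] [651. 133.  78.]
stem 78 71 [621.  97.  78.] [677. 152.  90.]
stem 90 159 [623. 100.  90.] [673. 151. 102.]
stem 102 36 [627. 114. 103.] [667. 144. 114.]
stem 114 49 [614. 115. 114.] [646. 144. 126.]
stem 126 82 [615. 118. 126.] [641. 143. 137.]
```

View pics/b.png

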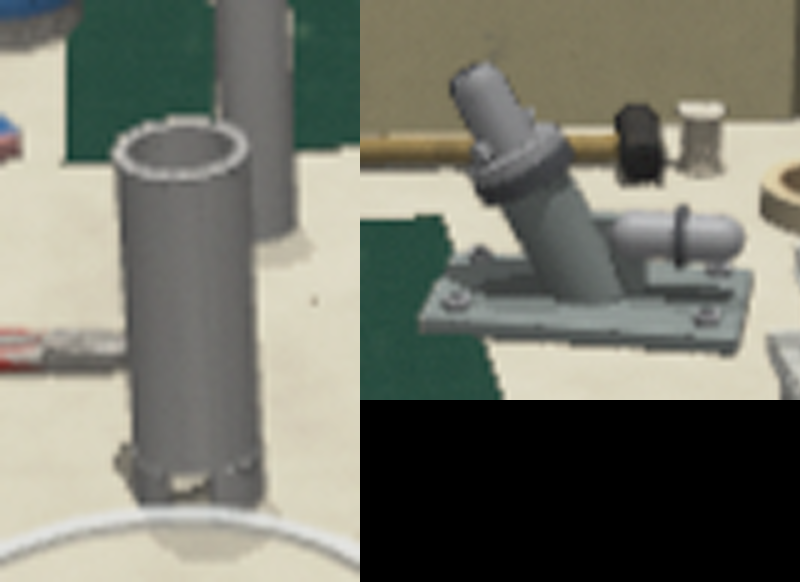

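The notch shows as a light gap left of centre on the foot (crop 189,485), so it points near yaw -97°. The spigot has a visible pin near (480,150) in the right crop. I'll take a wrist view of the spigot from the axis on the way.

```bash
cat >> h.py <<'E'
yf=np.radians(-14.4); xf=np.array([np.cos(yf),np.sin(yf),0])
A=-np.sin(np.radians(29))*xf+np.cos(np.radians(29))*np.array([0,0,1])   # inlet axis
YI=np.array([-np.sin(yf),np.cos(yf),0]); XI=np.cross(YI,A)
def pose():
    o=get_obs(); return np.array(o['ee_pos']),R.from_rotvec(o['orientation']).as_matrix(),o
def toolR(z,x):
    x=x-z*(x@z); x/=np.linalg.norm(x); return np.stack([x,np.cross(z,x),z],1)
def plan(p1,R1,p0=None,R0=None):
    if p0 is None: p0,R0,_=pose()
    s=R0.T@(np.asarray(p1)-p0)/10; w=np.degrees(R.from_matrix(R0.T@R1).as_rotvec())
    print('shift first (cm, tool):',s.round(2),'rows',np.ceil(np.linalg.norm(s)/6.25),'| turn(deg):',w.round(2),'rows',np.ceil(np.linalg.norm(w)/10.7))
def status():
    p,r,o=pose(); print('t',round(o['t'],2),'p',p.round(1),'x',r[:,0].round(3),'z',r[:,2].round(3),'F',np.round(o['ft_force'],1),'w',round(o['width'],1),'q',np.round(o['qpos'],2))
E
python3 - <<'E'
from h import *
print(A,XI)
status(); plan(np.array([626,129.5,130])+130*A,toolR(-A,XI))
c,Rm,t=cal('wrist'); p,r,_=pose(); print('cam in tool',r.T@(-Rm.T@t-p),'axes in tool',(r.T@Rm.T).round(2),c['fx'])
E
```

```text
[-0.46957843  0.12056725  0.87461971] [ 0.84714192 -0.21750908  0.48480962]
t 0.7 p [232.8 580.  222.7] x [0.373 0.928 0.   ] z [ 0.  0. -1.] F [ 0.8 -0.   0.1] w 88.0 q [ 1.17  0.42  1.63  0.    1.09 -0.02]
shift first (cm, tool): [-27.98  47.02  -2.1 ] rows 9.0 | turn(deg): [-20.85  23.76  80.63] rows 9.0
cam in tool [   0.26012695  -75.68359102 -162.28506258] axes in tool [[ 1.    0.   -0.  ]
 [-0.    0.96  0.28]
 [ 0.   -0.28  0.96]] 347.56088002613706
```

```bash
python3 -m inch '[{"tx":-2.8,"ty":4.7,"tz":-0.21},{"tx":-2.8,"ty":4.7,"tz":-0.21},{"tx":-2.8,"ty":4.7,"tz":-0.21},{"tx":-2.8,"ty":4.7,"tz":-0.21},{"tx":-2.8,"ty":4.7,"tz":-0.21},{"tx":-2.8,"ty":4.7,"tz":-0.21},{"tx":-2.8,"ty":4.7,"tz":-0.21},{"tx":-2.8,"ty":4.7,"tz":-0.21},{"tx":-2.8,"ty":4.7,"tz":-0.21},{"tx":-2.8,"ty":4.7,"tz":-0.21}]' && python3 -m inch '[{"ax":-2.32,"ay":2.64,"az":8.96},{"ax":-2.32,"ay":2.64,"az":8.96},{"ax":-2.32,"ay":2.64,"az":8.96},{"ax":-2.32,"ay":2.64,"az":8.96},{"ax":-2.32,"ay":2.64,"az":8.96},{"ax":-2.32,"ay":2.64,"az":8.96},{"ax":-2.32,"ay":2.64,"az":8.96},{"ax":-2.32,"ay":2.64,"az":8.96},{"ax":-2.32,"ay":2.64,"az":8.96},{}]'
python3 - <<'E'
from h import *
status()
c,Rm,t=cal('wrist'); im,d=viewer.get_image('wrist'); np.savez('/tmp/w1',im=im,d=d,Rm=Rm,t=t)
for th in ['inlet','spigot_tip','pin_line']:
    for r in masks_of('wrist',th)[:1]:
        P=cloud(d,c,Rm,t,r['pixels']); print(th,round(r['score'],2),np.round(r['location']),np.median(P,0).round())
u,v=map(int,proj([648,124,90],c,Rm,t)); print(u,v, 'tip px',proj([626,129.5,130],c,Rm,t))
F=np.array([648,124,90])
for rr in range(0,181,30):
    a=np.radians(rr); print(rr,np.round(proj(F+8*A+20*(np.cos(a)*YI-np.sin(a)*XI),c,Rm,t)),end=' ')
P=cloud(d,c,Rm,t); P=P[np.linalg.norm(P-F,axis=1)<70]
h=(P-F)@A
fl=P[(abs(h)<5)]; q=fl-F
rad=np.hypot(q@XI,q@YI); print('flange n',len(fl),'h med',np.median(h[abs(h)<5]))
np.save('/tmp/P.npy',P)
for lo in range(-8,52,4):
    m=(h>=lo)&(h<lo+4); 
    if m.sum(): q=P[m]-F; print(lo,m.sum(),'x',np.percentile(q@XI,[3,97]).round(1),'y',np.percentile(q@YI,[3,97]).round(1))
y0,x0=max(0,v-75),max(0,u-100)
cv2.imwrite('pics/c.png',np.vstack([cv2.resize(im[y0:y0+150,x0:x0+200],(800,600),interpolation=cv2.INTER_CUBIC)])[:,:,::-1]); print('crop origin',x0,y0)
E
```

```text
t 0.7 p [232.8 580.  222.7] x [0.373 0.928 0.   ] z [ 0.  0. -1.] F [ 0.8 -0.   0.1] w 88.0 q [ 1.17  0.42  1.63  0.    1.09 -0.02]
117 601 tip px [np.float64(92.66400812689844), np.float64(635.054459854302)]
0 [128. 605.] 30 [126. 596.] 60 [121. 590.] 90 [114. 588.] 120 [106. 591.] 150 [101. 598.] 180 [ 98. 608.] flange n 0 h med nan$[0]: bad value
  return _methods._mean(a, axis=axis, dtype=dtype,
  ret = ret.dtype.type(ret / rcount)
Traceback (most recent call last):
cv2.error: OpenCV(4.12.0) /io/opencv/modules/imgproc/src/resize.cpp:4208: error: (-215:Assertion failed) !ssize.empty() in function 'resize'
```

All keys seem to be needed in each row.

```bash
python3 -m inch '[{"tx":-2.8,"ty":4.7,"tz":-0.21,"ax":0,"ay":0,"az":0,"jaw":1},{"tx":-2.8,"ty":4.7,"tz":-0.21,"ax":0,"ay":0,"az":0,"jaw":1},{"tx":-2.8,"ty":4.7,"tz":-0.21,"ax":0,"ay":0,"az":0,"jaw":1},{"tx":-2.8,"ty":4.7,"tz":-0.21,"ax":0,"ay":0,"az":0,"jaw":1},{"tx":-2.8,"ty":4.7,"tz":-0.21,"ax":0,"ay":0,"az":0,"jaw":1},{"tx":-2.8,"ty":4.7,"tz":-0.21,"ax":0,"ay":0,"az":0,"jaw":1},{"tx":-2.8,"ty":4.7,"tz":-0.21,"ax":0,"ay":0,"az":0,"jaw":1},{"tx":-2.8,"ty":4.7,"tz":-0.21,"ax":0,"ay":0,"az":0,"jaw":1},{"tx":-2.8,"ty":4.7,"tz":-0.21,"ax":0,"ay":0,"az":0,"jaw":1},{"tx":-2.8,"ty":4.7,"tz":-0.21,"ax":0,"ay":0,"az":0,"jaw":1}]' && python3 -m inch '[{"tx":0,"ty":0,"tz":0,"ax":-2.32,"ay":2.64,"az":8.96,"jaw":1},{"tx":0,"ty":0,"tz":0,"ax":-2.32,"ay":2.64,"az":8.96,"jaw":1},{"tx":0,"ty":0,"tz":0,"ax":-2.32,"ay":2.64,"az":8.96,"jaw":1},{"tx":0,"ty":0,"tz":0,"ax":-2.32,"ay":2.64,"az":8.96,"jaw":1},{"tx":0,"ty":0,"tz":0,"ax":-2.32,"ay":2.64,"az":8.96,"jaw":1},{"tx":0,"ty":0,"tz":0,"ax":-2.32,"ay":2.64,"az":8.96,"jaw":1},{"tx":0,"ty":0,"tz":0,"ax":-2.32,"ay":2.64,"az":8.96,"jaw":1},{"tx":0,"ty":0,"tz":0,"ax":-2.32,"ay":2.64,"az":8.96,"jaw":1},{"tx":0,"ty":0,"tz":0,"ax":-2.32,"ay":2.64,"az":8.96,"jaw":1},{"tx":0,"ty":0,"tz":0,"ax":0,"ay":0,"az":0,"jaw":1}]'
python3 - <<'E'
from h import *
status()
c,Rm,t=cal('wrist'); im,d=viewer.get_image('wrist'); np.savez('/tmp/w1',im=im,d=d,Rm=Rm,t=t)
for th in ['inlet','spigot_tip','pin_line']:
    for r in masks_of('wrist',th)[:1]:
        P=cloud(d,c,Rm,t,r['pixels']); print(th,round(r['score'],2),np.round(r['location']),np.median(P,0).round())
u,v=map(int,proj([648,124,90],c,Rm,t)); print(u,v, 'tip px',proj([626,129.5,130],c,Rm,t))
F=np.array([648,124,90])
for rr in range(0,181,30):
    a=np.radians(rr); print(rr,np.round(proj(F+8*A+20*(np.cos(a)*YI-np.sin(a)*XI),c,Rm,t)),end=' ')
P=cloud(d,c,Rm,t); P=P[np.linalg.norm(P-F,axis=1)<70]
h=(P-F)@A
np.save('/tmp/P.npy',P)
for lo in range(-8,52,4):
    m=(h>=lo)&(h<lo+4); 
    if m.sum(): q=P[m]-F; print(lo,m.sum(),'x',np.percentile(q@XI,[3,97]).round(1),'y',np.percentile(q@YI,[3,97]).round(1))
y0,x0=max(0,v-75),max(0,u-100)
if 0<=v<400: cv2.imwrite('pics/c.png',cv2.resize(im[y0:y0+150,x0:x0+200],None,fx=4,fy=4,interpolation=cv2.INTER_CUBIC)[:,:,::-1]); print('crop origin',x0,y0)
E
```

```text
t: 2.15
ee_pos: [565.7, 143.5, 244.0]
orientation: [2.603, 1.759, 0.001]
ft_force: [1.1, 0.4, 0.2]
width: 87.9
t: 3.4
ee_pos: [564.0, 145.3, 243.2]
orientation: [2.968, -0.32, 0.748]
ft_force: [0.0, -0.6, -0.4]
width: 87.7
t 3.4 p [564.  145.3 243.2] x [ 0.86  -0.185  0.475] z [ 0.462 -0.112 -0.88 ] F [ 0.  -0.6 -0.4] w 87.7 q [ 0.38  0.2   2.   -0.52  0.59  0.98]
inlet 0.96 [320. 184.] [635. 137. 100.]
spigot_tip 0.72 [323. 181.] [635. 138. 100.]
pin_line 0.64 [320. 178.] [635. 137. 100.]
324 184 tip px [np.float64(323.3869398810411), np.float64(196.5114456145513)]
0 [325. 166.] 30 [314. 169.] 60 [307. 176.] 90 [304. 186.] 120 [306. 196.] 150 [313. 203.] 180 [323. 206.] -8 64 x [-27.8  21.4] y [12.5 29.7]
-4 22 x [-19.7  17.7] y [ 4.3 29.2]
0 1114 x [-27.4  21.3] y [-20.   27.2]
4 21 x [-23.4  12.6] y [-15.4  21.7]
8 24 x [-17.2   9.6] y [ 1.2 22.2]
12 104 x [-17.   11.5] y [-16.   21.4]
16 24 x [-14.7   9.2] y [ 8.1 17.4]
20 20 x [-15.7   9.1] y [ 8.2 17.1]
24 27 x [-15.4   9.9] y [ 7.9 17.3]
28 18 x [-13.9   8.1] y [10.7 17.3]
32 26 x [-16.6  10.7] y [ 6.5 17.3]
36 71 x [-16.8  11.5] y [-9.2 17.1]
40 221 x [-16.   10.4] y [-10.4  16.1]
44 280 x [-13.8   8. ] y [-7.8 13.5]
48 292 x [-11.    5.2] y [-6. 11.]
crop origin 224 109
```

View pics/c.png

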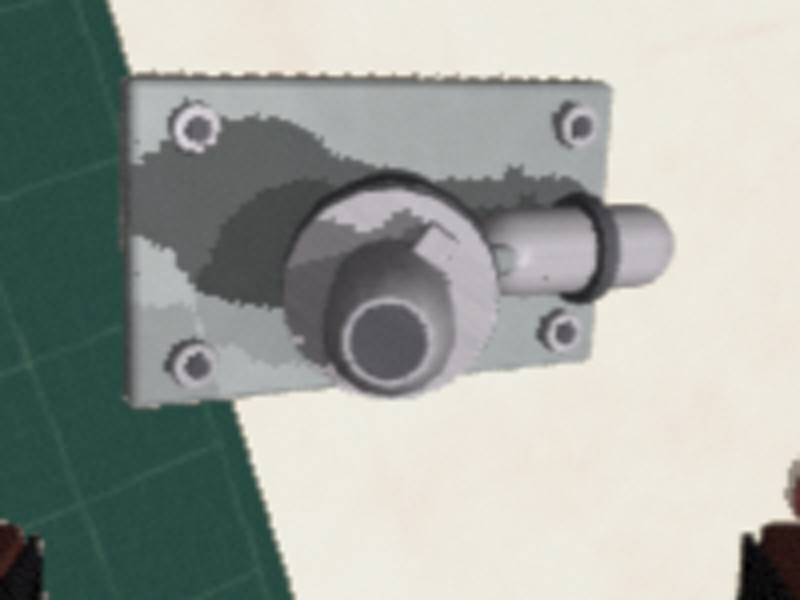

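The wrist view shows the spigot nearly end-on, with its tip at crop (388,340) and one pin at crop (437,245), so the pin is swivelled off y. I compute the refined centre and the pin angle.

Run:
```python
from h import *
from scipy.optimize import least_squares
P=np.load('/tmp/P.npy'); F=np.array([648,124,90.])
q=P-F; h=q@A; x=q@XI; y=q@YI
fl=(h>-1)&(h<5)&(np.hypot(x+3,y-2)<29)&(np.hypot(x+3,y-2)>19)
Bm=np.c_[x[fl],y[fl],np.ones(fl.sum())]; k=np.linalg.lstsq(Bm,h[fl],rcond=None)[0]
print('flange plane slopes(deg)',np.degrees(np.arctan(k[:2])).round(2),'h at c',k@[-3,2.4,1])
n=A-k[0]*XI-k[1]*YI;n/=np.linalg.norm(n);print('n',n,'tilt',np.degrees(np.arccos(n[2])),'yaw',np.degrees(np.arctan2(-n[1],-n[0])))
s=(h>14)&(h<36)
r=least_squares(lambda c:np.hypot(x[s]-c[0],y[s]-c[1])-15,[-3,2.4]); print('spigot centre (x,y)',r.x, np.abs(r.fun).mean())
t=(h>46.5)&(np.hypot(x+3,y-2.4)<8); print('tip h',np.median(h[t]),'tip rim',np.percentile(x[t],[1,99]),np.percentile(y[t],[1,99]))
# tip mask centroid + flange outline
e=(h>-1)&(h<5); print('flange hull',cv2.minEnclosingCircle(np.c_[x[e],y[e]].astype(np.float32)))
cx,cy=r.x
p=(h>8)&(h<16.5)&(np.hypot(x-cx,y-cy)>16.5)&(np.hypot(x-cx,y-cy)<24)
print('pin n',p.sum(),'mean x,y,h',x[p].mean(),y[p].mean(),h[p].mean(),'angle from +Y toward +X',np.degrees(np.arctan2(x[p]-cx,y[p]-cy)).mean())
m=p&(h>12);print(np.c_[x[m]-cx,y[m]-cy,h[m]].round(1)[:40].tolist())
```

```text
flange plane slopes(deg) [-0.27 -0.29] h at c 1.9888626311186772
n [-0.46437987  0.12449975  0.87684157] tilt 28.736319732702754 yaw -15.00800487274187
spigot centre (x,y) [-2.57145898  2.37752884] 1.1211136783408135
tip h 48.607890219929004 tip rim [-10.3605387    4.35425631] [-5.21215461  9.75364508]
flange hull ((-3.2303719520568848, 2.291811227798462), 27.077552795410156)
pin n 74 mean x,y,h 2.6656681264079647 11.606566729287655 13.342850594421353 angle from +Y toward +X -5.660889532717731
[[9.2, 20.0, 13.2], [8.3, 19.1, 14.0], [9.3, 18.9, 12.7], [10.2, 19.1, 13.2], [11.1, 19.1, 13.4], [7.4, 18.2, 14.6], [8.3, 18.2, 14.1], [9.3, 18.0, 13.1], [10.2, 18.3, 14.2], [11.2, 18.2, 13.6], [12.1, 18.2, 13.3], [6.5, 16.8, 12.2], [7.4, 17.2, 14.4], [8.4, 17.1, 13.5], [9.3, 17.3, 14.1], [10.2, 17.4, 14.7], [11.2, 17.2, 13.1], [12.1, 17.3, 13.7], [13.1, 17.2, 13.2], [14.1, 17.2, 12.5], [5.6, 15.8, 12.1], [6.6, 16.0, 12.7], [8.4, 16.4, 14.6], [9.4, 16.3, 13.8], [10.3, 16.3, 13.6], [11.2, 16.6, 15.5], [12.2, 16.3, 13.2], [13.2, 16.1, 12.1], [14.1, 16.5, 14.1], [6.6, 15.3, 14.5], [7.5, 15.4, 14.6], [8.5, 15.2, 13.5], [9.4, 15.2, 13.4], [10.4, 15.3, 13.7], [11.3, 15.2, 12.9], [12.2, 15.4, 13.5], [13.2, 15.5, 13.8], [14.1, 15.7, 14.7], [8.5, 14.3, 13.6], [9.5, 14.3, 13.5]]
```

```bash
cat >> h.py <<'E'
C=np.array([648,124,90.])-3*XI+2.35*YI+2.2*A  # flange centre
TUBE=np.array([492.5,-277.5,0])
def yawx(d): return np.array([np.cos(np.radians(d)),np.sin(np.radians(d)),0])
def placeR(ang=31): a=np.radians(ang); return toolR(-A,np.cos(a)*XI-np.sin(a)*YI)
E
python3 - <<'E'
from h import *
print(C, C+46*A); plan(TUBE+[0,0,240],toolR(np.array([0,0,-1.]),yawx(-7.4)))
E
```

```text
[645.00992292 127.19394561  90.46973449] [623.40931493 132.7400391  130.70224102]
shift first (cm, tool): [ 1.44 42.78  1.72] rows 7.0 | turn(deg): [  1.87 -28.34  -4.85] rows 3.0
```

```bash
python3 -m inch '[{"tx":0.18,"ty":5.35,"tz":0.21,"ax":0,"ay":0,"az":0,"jaw":1},{"tx":0.18,"ty":5.35,"tz":0.21,"ax":0,"ay":0,"az":0,"jaw":1},{"tx":0.18,"ty":5.35,"tz":0.21,"ax":0,"ay":0,"az":0,"jaw":1},{"tx":0.18,"ty":5.35,"tz":0.21,"ax":0,"ay":0,"az":0,"jaw":1},{"tx":0.18,"ty":5.35,"tz":0.21,"ax":0,"ay":0,"az":0,"jaw":1},{"tx":0.18,"ty":5.35,"tz":0.21,"ax":0,"ay":0,"az":0,"jaw":1},{"tx":0.18,"ty":5.35,"tz":0.21,"ax":0,"ay":0,"az":0,"jaw":1},{"tx":0.18,"ty":5.35,"tz":0.21,"ax":0,"ay":0,"az":0,"jaw":1},{"tx":0,"ty":0,"tz":0,"ax":0.62,"ay":-9.45,"az":-1.6,"jaw":1},{"tx":0,"ty":0,"tz":0,"ax":0.62,"ay":-9.45,"az":-1.6,"jaw":1},{"tx":0,"ty":0,"tz":0,"ax":0.62,"ay":-9.45,"az":-1.6,"jaw":1},{"tx":0,"ty":0,"tz":0,"ax":0,"ay":0,"az":0,"jaw":1}]'
python3 - <<'E'
from h import *
status()
c,Rm,t=cal('wrist'); im,d=viewer.get_image('wrist')
for r in masks_of('wrist','supply_tube')[:2]:
    P=cloud(d,c,Rm,t,r['pixels']); print(round(r['score'],2),np.round(r['location']),len(P))
    T=P[P[:,2]>115]; print('rim',len(T),cv2.minEnclosingCircle(T[:,:2].astype(np.float32)) if len(T) else '')
    z=P[(P[:,2]<112)]
cv2.imwrite('pics/d.png',im[:,:,::-1])
plan(TUBE+[0,0,150],toolR(np.array([0,0,-1.]),yawx(-7.4)))
E
```

```text
t: 5.1
ee_pos: [493.3, -278.3, 239.9]
orientation: [-3.134, 0.204, -0.004]
ft_force: [-0.6, 0.5, 0.6]
width: 88.0
t 5.1 p [ 493.3 -278.3  239.9] x [ 0.992 -0.13   0.002] z [ 0.003  0.001 -1.   ] F [-0.6  0.5  0.6] w 88.0 q [-0.54  0.32  1.75  0.    1.08 -0.41]
shift first (cm, tool): [0.15 0.02 8.92] rows 2.0 | turn(deg): [-0.1  -0.11 -0.13] rows 1.0
```

View pics/d.png

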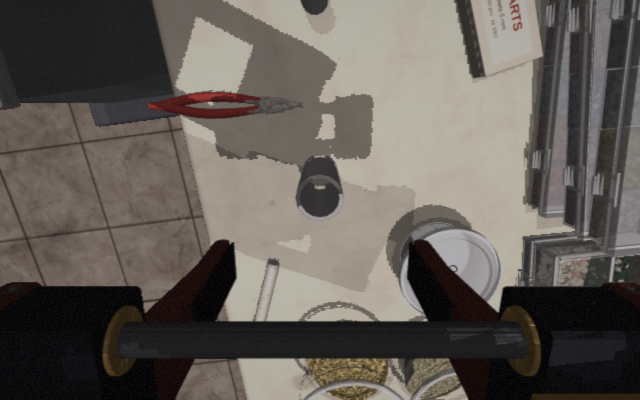

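The view shows the tube's rim at about (320,197), with light coming through the notch at (320,183) in the bore. The network missed the tube, so I measure the rim from depth. I raycast the bright patch onto the inner wall to get the notch yaw.

Run:
```python
from h import *
from scipy.optimize import least_squares
c,Rm,t=cal('wrist'); im,d=viewer.get_image('wrist')
m=np.zeros(d.shape,bool); m[140:235,280:360]=1
P=cloud(d,c,Rm,t,m)
T=P[(P[:,2]>116)&(P[:,2]<126)]; print(len(T),cv2.minEnclosingCircle(T[:,:2].astype(np.float32)),np.median(T[:,2]))
ctr=np.array(cv2.minEnclosingCircle(T[:,:2].astype(np.float32))[0])
g=cv2.cvtColor(im,cv2.COLOR_RGB2GRAY)
w=np.zeros(d.shape,bool); w[172:192,300:342]=1
v,u=np.nonzero(w&(g>110)); cam=-Rm.T@t
print('bright',len(u),u.mean(),v.mean(),u.min(),u.max(),v.min(),v.max())
ray=np.stack([(u-c['cx'])/c['fx'],(v-c['cy'])/c['fy'],np.ones(len(u))],1)@Rm
o=cam[:2]-ctr
out=[]
for r in ray:
    a=r[:2]@r[:2]; b=o@r[:2]; k=o@o-16.5**2; D=b*b-a*k
    if D>0:
        s=(-b+np.sqrt(D))/a; q=o+s*r[:2]; out.append([np.degrees(np.arctan2(q[1],q[0])),cam[2]+s*r[2]])
out=np.array(out); print('yaw',out[:,0].min(),out[:,0].max(),'z',out[:,1].min(),out[:,1].max())
for z in range(-10,40,4):
    s=(out[:,1]>=z)&(out[:,1]<z+4)
    if s.any(): print(z,s.sum(),np.percentile(out[s,0],[0,50,100]).round(1))
cv2.imwrite('pics/e.png',cv2.resize(im[145:235,270:370],None,fx=6,fy=6,interpolation=cv2.INTER_CUBIC)[:,:,::-1])
p,_,_=pose(); plan([ctr[0],ctr[1],150],toolR(np.array([0,0,-1.]),yawx(-7.4)))
```

```text
684 ((492.8855285644531, -277.6239318847656), 20.404979705810547) 119.9938775108715
bright 86 314.0232558139535 182.03488372093022 300 341 172 189
yaw -118.59855009430056 -17.736231771125503 z 3.949881608685587 54.99394234200406
2 2 [-114.6 -106.3  -98. ]
6 8 [-114.4  -98.   -81.8]
10 10 [-118.6 -100.1  -82. ]
14 8 [-118.4 -100.1  -86.3]
18 1 [-114.1 -114.1 -114.1]
34 1 [-33.6 -33.6 -33.6]
38 1 [-25.7 -25.7 -25.7]
shift first (cm, tool): [0.26 0.04 8.93] rows 2.0 | turn(deg): [-0.1  -0.08 -0.16] rows 1.0
```

View pics/e.png

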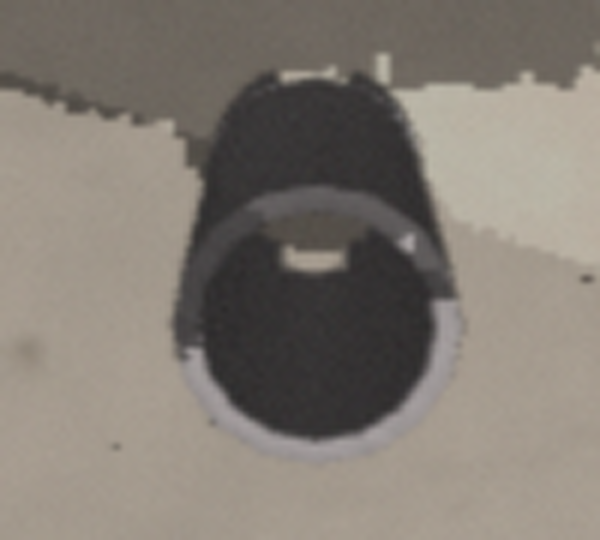

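Notch yaw comes to about -99°, which agrees with the side estimate. Now the grasp, 30 mm below the rim.

```bash
python3 -m inch '[{"tx":0.05,"ty":0,"tz":4,"ax":0,"ay":0,"az":0.5,"jaw":1},{"tx":0.05,"ty":0,"tz":4,"ax":0,"ay":0,"az":0.5,"jaw":1},{"tx":0,"ty":0,"tz":4,"ax":0,"ay":0,"az":0.5,"jaw":1},{"tx":0,"ty":0,"tz":3,"ax":0,"ay":0,"az":0,"jaw":1},{"tx":0,"ty":0,"tz":1.9,"ax":0,"ay":0,"az":0,"jaw":1},{"tx":0,"ty":0,"tz":0,"ax":0,"ay":0,"az":0,"jaw":1},{"tx":0,"ty":0,"tz":0,"ax":0,"ay":0,"az":0,"jaw":0.3},{"tx":0,"ty":0,"tz":0,"ax":0,"ay":0,"az":0,"jaw":0.3},{"tx":0,"ty":0,"tz":0,"ax":0,"ay":0,"az":0,"jaw":0.3},{"tx":0,"ty":0,"tz":0,"ax":0,"ay":0,"az":0,"jaw":0.3},{"tx":0,"ty":0,"tz":0,"ax":0,"ay":0,"az":0,"jaw":0.3},{"tx":0,"ty":0,"tz":0,"ax":0,"ay":0,"az":0,"jaw":0.3}]'; python3 -c "from h import *; status()"
```

```text
t: 6.75
ee_pos: [492.1, -277.5, 71.0]
orientation: [-3.131, 0.249, -0.0]
ft_force: [-0.3, 0.3, 2.1]
width: 40.9
t 6.75 p [ 492.1 -277.5   71. ] x [ 0.987 -0.158  0.   ] z [ 0.     0.001 -1.   ] F [-0.3  0.3  2.1] w 40.9 q [-0.53  0.55  1.85  0.    0.74 -0.38]
```

```bash
python3 -m inch '[{"tx":0,"ty":0,"tz":-2,"ax":0,"ay":0,"az":0,"jaw":0.3},{"tx":0,"ty":0,"tz":-4,"ax":0,"ay":0,"az":0,"jaw":0.3},{"tx":0,"ty":0,"tz":-5,"ax":0,"ay":0,"az":0,"jaw":0.3},{"tx":0,"ty":0,"tz":-5,"ax":0,"ay":0,"az":0,"jaw":0.3},{"tx":0,"ty":0,"tz":-3,"ax":0,"ay":0,"az":0,"jaw":0.3},{"tx":0,"ty":0,"tz":0,"ax":0,"ay":0,"az":0,"jaw":0.3}]'; python3 -c "
from h import *; status(); plan(C+150*A+[0,0,40],placeR(31)); plan(C+150*A,placeR(31))"
```

```text
t: 7.5
ee_pos: [493.1, -278.2, 263.0]
orientation: [3.13, -0.249, 0.007]
ft_force: [-0.7, -0.2, -1.2]
width: 40.8
t 7.5 p [ 493.1 -278.2  263. ] x [ 0.987 -0.158  0.005] z [ 0.004 -0.002 -1.   ] F [-0.7 -0.2 -1.2] w 40.8 q [-0.54  0.29  1.73  0.    1.12 -0.38]
shift first (cm, tool): [  1.36 -43.11   0.1 ] rows 7.0 | turn(deg): [ 6.52 28.47 35.55] rows 5.0
shift first (cm, tool): [  1.34 -43.11   4.1 ] rows 7.0 | turn(deg): [ 6.52 28.47 35.55] rows 5.0
```

```bash
python3 -m inch '[{"tx":0.17,"ty":-5.39,"tz":0,"ax":0,"ay":0,"az":0,"jaw":0.3},{"tx":0.17,"ty":-5.39,"tz":0,"ax":0,"ay":0,"az":0,"jaw":0.3},{"tx":0.17,"ty":-5.39,"tz":0,"ax":0,"ay":0,"az":0,"jaw":0.3},{"tx":0.17,"ty":-5.39,"tz":0,"ax":0,"ay":0,"az":0,"jaw":0.3},{"tx":0.17,"ty":-5.39,"tz":0,"ax":0,"ay":0,"az":0,"jaw":0.3},{"tx":0.17,"ty":-5.39,"tz":0,"ax":0,"ay":0,"az":0,"jaw":0.3},{"tx":0.17,"ty":-5.39,"tz":0,"ax":0,"ay":0,"az":0,"jaw":0.3},{"tx":0.17,"ty":-5.39,"tz":0,"ax":0,"ay":0,"az":0,"jaw":0.3},{"tx":0,"ty":0,"tz":0,"ax":0,"ay":0,"az":0,"jaw":0.3}]'; python3 -m inch '[{"tx":0,"ty":0,"tz":0,"ax":1.3,"ay":5.69,"az":7.11,"jaw":0.3},{"tx":0,"ty":0,"tz":0,"ax":1.3,"ay":5.69,"az":7.11,"jaw":0.3},{"tx":0,"ty":0,"tz":0,"ax":1.3,"ay":5.69,"az":7.11,"jaw":0.3},{"tx":0,"ty":0,"tz":0,"ax":1.3,"ay":5.69,"az":7.11,"jaw":0.3},{"tx":0,"ty":0,"tz":0,"ax":1.3,"ay":5.69,"az":7.11,"jaw":0.3},{"tx":0,"ty":0,"tz":0,"ax":0,"ay":0,"az":0,"jaw":0.3},{"tx":0,"ty":0,"tz":0,"ax":0,"ay":0,"az":0,"jaw":0.3}]'; python3 -c "
from h import *; status(); plan(C+132*A,placeR(31))"
```

```text
t: 8.62
ee_pos: [572.8, 149.1, 258.7]
orientation: [-3.132, 0.242, 0.004]
ft_force: [0.2, -0.0, -1.4]
width: 40.8
t: 9.5
ee_pos: [573.4, 145.0, 260.4]
orientation: [-2.77, 1.122, -0.729]
ft_force: [-0.2, -0.7, -1.1]
width: 41.1
t 9.5 p [573.4 145.  260.4] x [ 0.622 -0.672  0.402] z [ 0.45  -0.113 -0.886] F [-0.2 -0.7 -1.1] w 41.1 q [ 0.37  0.19  1.96 -0.47  0.64  1.47]
shift first (cm, tool): [-1.47  0.78  5.28] rows 1.0 | turn(deg): [0.57 1.21 1.27] rows 1.0
```

```bash
python3 -m inch '[{"tx":-0.5,"ty":0.26,"tz":1.8,"ax":0,"ay":0,"az":0,"jaw":0.3},{"tx":-0.5,"ty":0.26,"tz":1.8,"ax":0,"ay":0,"az":0,"jaw":0.3},{"tx":-0.47,"ty":0.26,"tz":1.68,"ax":0,"ay":0,"az":0,"jaw":0.3},{"tx":0,"ty":0,"tz":0,"ax":0.57,"ay":1.21,"az":1.27,"jaw":0.3},{"tx":0,"ty":0,"tz":0,"ax":0,"ay":0,"az":0,"jaw":0.3},{"tx":0,"ty":0,"tz":0,"ax":0,"ay":0,"az":0,"jaw":0.3}]'
python3 - <<'E'
from h import *
status(); plan(C+132*A,placeR(31))
ims=[]
for n,(cx,cy) in {'side':(345,180),'top':(255,172)}.items():
    c,Rm,t=cal(n); im,d=viewer.get_image(n); np.savez('/tmp/i_'+n,im=im,d=d)
    im=im.copy(); pts=[proj(C+h*A,c,Rm,t) for h in (0,46)]
    print(n,pts)
    cx,cy=map(int,pts[1]); ims.append(cv2.resize(im[cy-50:cy+50,cx-65:cx+65],None,fx=5.8,fy=5.8,interpolation=cv2.INTER_CUBIC)[:,:,::-1])
cv2.imwrite('pics/f.png',cv2.resize(np.hstack(ims),(800,307)))
E
```

```text
t: 10.25
ee_pos: [583.7, 143.6, 206.7]
orientation: [-2.74, 1.15, -0.763]
ft_force: [0.1, 0.5, -0.6]
width: 40.4
t 10.25 p [583.7 143.6 206.7] x [ 0.596 -0.687  0.416] z [ 0.472 -0.12  -0.874] F [ 0.1  0.5 -0.6] w 40.4 q [ 0.37  0.28  2.   -0.61  0.51  1.65]
shift first (cm, tool): [-0.03  0.1   0.04] rows 1.0 | turn(deg): [-0.09 -0.09 -0.15] rows 1.0
side [[np.float64(339.7008257016368), np.float64(178.61292235904082)], [np.float64(331.12565254821095), np.float64(163.46850632985797)]]
top [[np.float64(246.30851773613705), np.float64(175.79163726457674)], [np.float64(240.9358098495437), np.float64(180.69149690440128)]]
```

View pics/f.png

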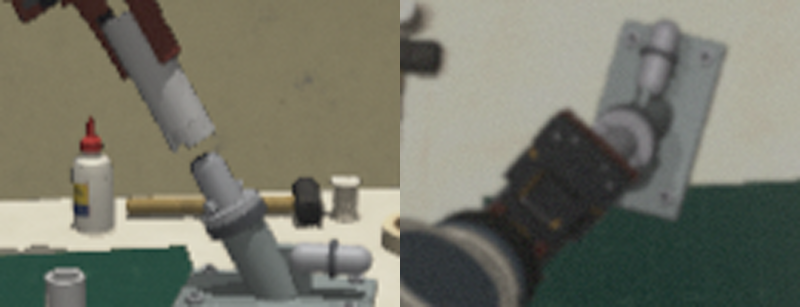

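The side crop shows the tube in line with the spigot, foot about 15 mm from the tip. I advance over the nose.

```bash
python3 -m inch '[{"tx":-0.03,"ty":0.1,"tz":0.5,"ax":0,"ay":0,"az":0,"jaw":0.3},{"tx":0,"ty":0,"tz":0.5,"ax":0,"ay":0,"az":0,"jaw":0.3},{"tx":0,"ty":0,"tz":0.4,"ax":0,"ay":0,"az":0,"jaw":0.3},{"tx":0,"ty":0,"tz":0.3,"ax":0,"ay":0,"az":0,"jaw":0.3},{"tx":0,"ty":0,"tz":0.2,"ax":0,"ay":0,"az":0,"jaw":0.3},{"tx":0,"ty":0,"tz":0.2,"ax":0,"ay":0,"az":0,"jaw":0.3},{"tx":0,"ty":0,"tz":0.2,"ax":0,"ay":0,"az":0,"jaw":0.3},{"tx":0,"ty":0,"tz":0,"ax":0,"ay":0,"az":0,"jaw":0.3}]'
cat >> h.py <<'E'
def fit():
    p,r,o=pose(); q=p-C; f=np.array(o['ft_force'])
    print('foot h',round(q@A-71,1),'off XI,YI',round(q@XI,1),round(q@YI,1),'| off tool xy(cm)',(r.T[:2]@(q-A*(q@A))/10).round(2),'F tool',(r.T@f).round(1),'M tool',(r.T@np.array(o['moment'])).round(2),'tilt err',np.degrees(np.cross(r[:,2],-A)@r).round(1),'q6',round(o['qpos'][5],2),'w',round(o['width'],1),'t',round(o['t'],2))
E
python3 -c "from h import *; fit()"
```

```text
t: 11.35
ee_pos: [593.3, 140.3, 185.9]
orientation: [-2.739, 1.151, -0.764]
ft_force: [-0.0, -0.3, -1.0]
width: 40.8
foot h 38.4 off XI,YI -0.4 -0.1 | off tool xy(cm) [-0.03  0.03] F tool [-0.2  0.5  0.9] M tool [-0.32 -0.34 -0.09] tilt err [-0.1 -0.1 -0. ] q6 1.69 w 40.8 t 11.35
```

```bash
python3 -m inch '[{"tx":0,"ty":0,"tz":0.2,"ax":0,"ay":0,"az":0,"jaw":0.3},{"tx":0,"ty":0,"tz":0.2,"ax":0,"ay":0,"az":0,"jaw":0.3},{"tx":0,"ty":0,"tz":0.2,"ax":0,"ay":0,"az":0,"jaw":0.3},{"tx":0,"ty":0,"tz":0,"ax":0,"ay":0,"az":0,"jaw":0.3}]'; python3 -c "from h import *; fit()"; python3 -m inch '[{"tx":0,"ty":0,"tz":0.2,"ax":0,"ay":0,"az":0,"jaw":0.3},{"tx":0,"ty":0,"tz":0.2,"ax":0,"ay":0,"az":0,"jaw":0.3},{"tx":0,"ty":0,"tz":0.2,"ax":0,"ay":0,"az":0,"jaw":0.3},{"tx":0,"ty":0,"tz":0.2,"ax":0,"ay":0,"az":0,"jaw":0.3},{"tx":0,"ty":0,"tz":0,"ax":0,"ay":0,"az":0,"jaw":0.3}]'; python3 -c "from h import *; fit()"
```

```text
t: 11.85
ee_pos: [596.1, 139.6, 180.6]
orientation: [-2.74, 1.151, -0.763]
ft_force: [-0.2, -0.5, -1.1]
width: 40.9
foot h 32.3 off XI,YI -0.4 -0.1 | off tool xy(cm) [-0.03  0.04] F tool [-0.3  0.8  1. ] M tool [-0.25 -0.29 -0.01] tilt err [-0.1 -0.1 -0. ] q6 1.7 w 40.9 t 11.85
t: 12.48
ee_pos: [599.8, 138.6, 173.6]
orientation: [-2.74, 1.151, -0.763]
ft_force: [-0.8, -0.8, -1.5]
width: 40.8
foot h 24.3 off XI,YI -0.5 -0.1 | off tool xy(cm) [-0.03  0.04] F tool [-0.6  1.5  1.1] M tool [-0.23 -0.28 -0.06] tilt err [-0.1 -0.1 -0. ] q6 1.71 w 40.8 t 12.47
```

Sliding freely with about 1.5 N sideways. I continue to just above the pins and then through in small steps.

```bash
python3 -m inch '[{"tx":0,"ty":0,"tz":0.2,"ax":0,"ay":0,"az":0,"jaw":0.3},{"tx":0,"ty":0,"tz":0.2,"ax":0,"ay":0,"az":0,"jaw":0.3},{"tx":0,"ty":0,"tz":0.2,"ax":0,"ay":0,"az":0,"jaw":0.3},{"tx":0,"ty":0,"tz":0.2,"ax":0,"ay":0,"az":0,"jaw":0.3},{"tx":0,"ty":0,"tz":0,"ax":0,"ay":0,"az":0,"jaw":0.3}]'; python3 -c "from h import *; fit()"; python3 -m inch '[{"tx":0,"ty":0,"tz":0.15,"ax":0,"ay":0,"az":0,"jaw":0.3},{"tx":0,"ty":0,"tz":0.15,"ax":0,"ay":0,"az":0,"jaw":0.3},{"tx":0,"ty":0,"tz":0.15,"ax":0,"ay":0,"az":0,"jaw":0.3},{"tx":0,"ty":0,"tz":0,"ax":0,"ay":0,"az":0,"jaw":0.3}]'; python3 -c "from h import *; fit()"
```

```text
t: 13.1
ee_pos: [603.6, 137.7, 166.6]
orientation: [-2.74, 1.151, -0.763]
ft_force: [1.0, 0.1, -1.3]
width: 40.7
foot h 16.3 off XI,YI -0.4 -0.1 | off tool xy(cm) [-0.03  0.03] F tool [-0.  -0.4  1.6] M tool [-0.29 -0.35  0.02] tilt err [-0.1 -0.1  0. ] q6 1.72 w 40.7 t 13.1
t: 13.6
ee_pos: [605.8, 137.1, 162.7]
orientation: [-2.739, 1.151, -0.764]
ft_force: [0.0, 0.7, -0.7]
width: 40.6
foot h 11.8 off XI,YI -0.4 -0.2 | off tool xy(cm) [-0.02  0.03] F tool [-0.8 -0.4  0.5] M tool [-0.24 -0.25 -0.08] tilt err [-0.1 -0.1  0. ] q6 1.73 w 40.6 t 13.6
```

```bash
python3 -m inch '[{"tx":0,"ty":0,"tz":0.1,"ax":0,"ay":0,"az":0,"jaw":0.3},{"tx":0,"ty":0,"tz":0.1,"ax":0,"ay":0,"az":0,"jaw":0.3},{"tx":0,"ty":0,"tz":0.1,"ax":0,"ay":0,"az":0,"jaw":0.3},{"tx":0,"ty":0,"tz":0,"ax":0,"ay":0,"az":0,"jaw":0.3}]'; python3 -c "from h import *; fit()"
```

```text
t: 14.1
ee_pos: [607.2, 136.8, 160.2]
orientation: [-2.739, 1.151, -0.764]
ft_force: [-0.2, -0.0, -1.1]
width: 40.6
foot h 8.9 off XI,YI -0.3 -0.1 | off tool xy(cm) [-0.02  0.03] F tool [-0.6  0.4  0.8] M tool [-0.25 -0.37 -0.08] tilt err [-0.1 -0.1 -0. ] q6 1.74 w 40.6 t 14.1
```

```bash
for i in 1; do python3 -m inch '[{"tx":0,"ty":0,"tz":0.1,"ax":0,"ay":0,"az":0,"jaw":0.3},{"tx":0,"ty":0,"tz":0.1,"ax":0,"ay":0,"az":0,"jaw":0.3},{"tx":0,"ty":0,"tz":0.1,"ax":0,"ay":0,"az":0,"jaw":0.3},{"tx":0,"ty":0,"tz":0,"ax":0,"ay":0,"az":0,"jaw":0.3}]'; python3 -c "from h import *; fit()"; done
```

```text
t: 14.6
ee_pos: [608.6, 136.4, 157.6]
orientation: [-2.739, 1.151, -0.764]
ft_force: [-1.1, -0.0, -1.9]
width: 40.9
foot h 5.9 off XI,YI -0.3 -0.1 | off tool xy(cm) [-0.02  0.02] F tool [-1.4  1.2  1.2] M tool [-0.34 -0.37  0.  ] tilt err [-0.1 -0.1  0. ] q6 1.74 w 40.9 t 14.6
```

Past the 12 mm stop with no force: the pins are in the notches. I go on to the flange.

```bash
python3 -m inch '[{"tx":0,"ty":0,"tz":0.1,"ax":0,"ay":0,"az":0,"jaw":0.3},{"tx":0,"ty":0,"tz":0.1,"ax":0,"ay":0,"az":0,"jaw":0.3},{"tx":0,"ty":0,"tz":0.1,"ax":0,"ay":0,"az":0,"jaw":0.3},{"tx":0,"ty":0,"tz":0,"ax":0,"ay":0,"az":0,"jaw":0.3}]'; python3 -c "from h import *; fit()"
```

```text
t: 15.1
ee_pos: [610.0, 136.1, 154.9]
orientation: [-2.739, 1.151, -0.764]
ft_force: [-0.6, -0.0, -1.3]
width: 40.6
foot h 2.9 off XI,YI -0.3 -0.1 | off tool xy(cm) [-0.02  0.03] F tool [-0.9  0.8  0.8] M tool [-0.26 -0.34 -0.05] tilt err [-0.1 -0.1 -0. ] q6 1.75 w 40.6 t 15.1
```

```bash
python3 -m inch '[{"tx":0,"ty":0,"tz":0.07,"ax":0,"ay":0,"az":0,"jaw":0.3},{"tx":0,"ty":0,"tz":0.07,"ax":0,"ay":0,"az":0,"jaw":0.3},{"tx":0,"ty":0,"tz":0,"ax":0,"ay":0,"az":0,"jaw":0.3}]'; python3 -c "from h import *; fit()"
```

```text
t: 15.48
ee_pos: [610.7, 135.9, 153.8]
orientation: [-2.739, 1.151, -0.764]
ft_force: [-0.7, 0.7, -1.5]
width: 40.7
foot h 1.5 off XI,YI -0.3 -0.1 | off tool xy(cm) [-0.02  0.02] F tool [-1.5  0.4  0.9] M tool [-0.24 -0.3  -0.06] tilt err [-0.1 -0.1 -0. ] q6 1.75 w 40.7 t 15.47
```

Not touching yet; half-millimetre steps until I feel it.

```bash
python3 -m inch '[{"tx":0,"ty":0,"tz":0.06,"ax":0,"ay":0,"az":0,"jaw":0.3},{"tx":0,"ty":0,"tz":0.06,"ax":0,"ay":0,"az":0,"jaw":0.3},{"tx":0,"ty":0,"tz":0,"ax":0,"ay":0,"az":0,"jaw":0.3}]'; python3 -c "from h import *; fit()"
```

```text
t: 15.85
ee_pos: [611.2, 135.8, 152.7]
orientation: [-2.739, 1.151, -0.764]
ft_force: [-0.2, -0.4, -1.1]
width: 40.6
foot h 0.3 off XI,YI -0.3 -0.1 | off tool xy(cm) [-0.02  0.02] F tool [-0.3  0.7  0.9] M tool [-0.28 -0.34 -0.09] tilt err [-0.1 -0.1 -0. ] q6 1.75 w 40.6 t 15.85
```

```bash
python3 -m inch '[{"tx":0,"ty":0,"tz":0.05,"ax":0,"ay":0,"az":0,"jaw":0.3},{"tx":0,"ty":0,"tz":0,"ax":0,"ay":0,"az":0,"jaw":0.3}]'; python3 -c "from h import *; fit()"
```

```text
t: 16.1
ee_pos: [611.5, 135.8, 152.5]
orientation: [-2.739, 1.151, -0.764]
ft_force: [-1.9, 0.3, 1.0]
width: 41.0
foot h 0.0 off XI,YI -0.2 -0.0 | off tool xy(cm) [-0.01  0.01] F tool [-0.9  0.8 -1.8] M tool [-0.38 -0.39 -0.08] tilt err [-0.1 -0.1 -0. ] q6 1.75 w 41.0 t 16.1
```

```bash
python3 -m inch '[{"tx":0,"ty":0,"tz":0.04,"ax":0,"ay":0,"az":0,"jaw":0.3},{"tx":0,"ty":0,"tz":0,"ax":0,"ay":0,"az":0,"jaw":0.3}]'; python3 -c "from h import *; fit()"
```

```text
t: 16.35
ee_pos: [611.6, 135.8, 152.4]
orientation: [-2.739, 1.151, -0.764]
ft_force: [-5.4, 0.4, 5.9]
width: 40.8
foot h -0.1 off XI,YI -0.2 0.0 | off tool xy(cm) [-0.01  0.01] F tool [-1.1  1.7 -7.8] M tool [-0.55 -0.59 -0.05] tilt err [-0.1 -0.1  0. ] q6 1.75 w 40.8 t 16.35
```

Firm contact at the flange height (8 N). Release and back off along the axis.

```bash
python3 -m inch '[{"tx":0,"ty":0,"tz":0,"ax":0,"ay":0,"az":0,"jaw":0.6},{"tx":0,"ty":0,"tz":0,"ax":0,"ay":0,"az":0,"jaw":0.8},{"tx":0,"ty":0,"tz":0,"ax":0,"ay":0,"az":0,"jaw":1},{"tx":0,"ty":0,"tz":0,"ax":0,"ay":0,"az":0,"jaw":1},{"tx":0,"ty":0,"tz":0,"ax":0,"ay":0,"az":0,"jaw":1},{"tx":0,"ty":0,"tz":0,"ax":0,"ay":0,"az":0,"jaw":1},{"tx":0,"ty":0,"tz":-1.5,"ax":0,"ay":0,"az":0,"jaw":1},{"tx":0,"ty":0,"tz":-3,"ax":0,"ay":0,"az":0,"jaw":1},{"tx":0,"ty":0,"tz":-4,"ax":0,"ay":0,"az":0,"jaw":1},{"tx":0,"ty":0,"tz":-4,"ax":0,"ay":0,"az":0,"jaw":1},{"tx":0,"ty":0,"tz":-2,"ax":0,"ay":0,"az":0,"jaw":1},{"tx":0,"ty":0,"tz":0,"ax":0,"ay":0,"az":0,"jaw":1}]'
python3 - <<'E'
from h import *
status(); ims=[]
for n in ['side','wrist']:
    c,Rm,t=cal(n); im,d=viewer.get_image(n)
    P=cloud(d,c,Rm,t); q=P-C; h=q@A; x=q@XI; y=q@YI; s=np.hypot(x,y)<32
    m=s&(h>30)&(h<140); print(n,m.sum(),'top h',np.percentile(h[m],[97,99.5]).round(1))
    for a,b in((10,40),(50,80),(85,115)):
        k=s&(h>a)&(h<b)
        if k.sum()>5: print(' band',a,b,'x',np.percentile(x[k],[3,97]).round(1),'y',np.percentile(y[k],[3,97]).round(1))
    rim=s&(h>114)&(h<126)
    if rim.sum()>10: print(' rim h',np.median(h[rim]).round(1),cv2.minEnclosingCircle(np.c_[x[rim],y[rim]].astype(np.float32)))
    u,v=map(int,proj(C+60*A,c,Rm,t)); r=48 if n=='side' else 130
    v0,u0=max(0,v-r),max(0,u-r); ims.append(cv2.resize(im[v0:v0+2*r,u0:u0+2*r],(400,400),interpolation=cv2.INTER_CUBIC))
    for r_ in masks_of(n,'slim_tube')[:1]: print(' slim',np.median(cloud(d,c,Rm,t,r_['pixels']),0).round())
cv2.imwrite('pics/g.png',np.hstack(ims)[:,:,::-1])
E
```

```text
t: 17.85
ee_pos: [543.3, 153.9, 281.0]
orientation: [-2.736, 1.149, -0.767]
ft_force: [-0.5, -0.8, -0.0]
width: 87.8
t 17.85 p [543.3 153.9 281. ] x [ 0.594 -0.688  0.417] z [ 0.475 -0.119 -0.872] F [-0.5 -0.8 -0. ] w 87.8 q [ 0.42  0.12  2.   -0.51  0.67  1.57]
side 575 top h [118.5 119.6]
 band 10 40 x [-17.7  19.3] y [-24.3  -1.8]
 band 50 80 x [-19.1  17.8] y [-23.6  -2.7]
 band 85 115 x [-19.7  16.7] y [-23.3  -1. ]
 rim h 117.5 ((-2.7359135150909424, -1.9833391904830933), 22.1653995513916)
 slim [ 511. -112.   64.]
wrist 2808 top h [121.2 121.9]
 band 10 40 x [-17.2  19.4] y [-16.9  19.4]
 band 50 80 x [-18.4  18. ] y [-16.6  19.8]
 band 85 115 x [-19.5  16.9] y [-16.2  20.1]
 rim h 120.1 ((-3.607056140899658, 0.29703617095947266), 20.558948516845703)
 slim [512. -89.  86.]
```

View pics/g.png

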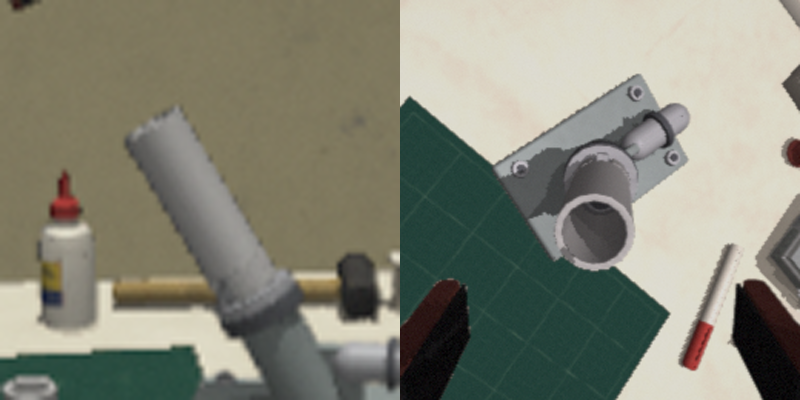

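The tube's foot sits on the flange (left crop around 260,300) and the gripper is clear. The rim is 120 mm above the flange, lean is about 2–3° and the slim tube is unmoved.

```bash
python3 -c "from h import *; print(ctrl.close_job())"
```

```text
the job is handed in; nothing more can be done
None
```

The wide tube is fully home on the leaning spigot and released, and the job is handed in at about 18 s of the 64 s allowed; no verdict was given.

**What I did:** I found the pins swivelled about 31° from the inlet's y axis and the notches at a yaw of about -99°. I gripped the tube 30 mm below its rim and lined the notches up with the pins beforehand. It slid past the 12 mm pin stop with under 2 N, so no twist search was needed. I pressed it lightly onto the flange (about 8 N, foot at flange height within 0.1 mm), let go and backed off along the axis.

**Last checks:**
- **Seating:** the wrist camera puts the rim 120.1 mm above the flange, which matches a 120 mm tube fully home. The side camera read 117.5 mm, from a coarser set of points that includes wall points.
- **Alignment:** the tube leans about 2° from the spigot, with its foot within about 1–2 mm of centre.
- **Clearance:** the gripper was open, about 145 mm back along the axis and touching nothing.
- **Slim tube:** it is where it was; the side view shows the same position to about 2 mm.

**Failed along the way:**
- The first move was refused because its rows lacked keys, so nothing moved.
- The network missed the wide tube in the close wrist view, so I measured its rim from depth instead.

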